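# Gauge the walnut

## Robot

A 6-joint arm with a two-finger parallel gripper is mounted at the origin on a cart in front of the work surface, level with it; the furniture and walls round the work are solid. World frame = base frame: x ahead of the robot, y to its left, z up, the work surface at z = 0. Lengths are in mm, angles in rad, forces in N, time in s.
With the tool pointing down it reaches from about 275 to 1000 mm from the base axis. Payload 8.4 kg.
Tool frame: the origin (TCP) lies at the very end of the fingers, on their centre line; the grasp point (between the pads) lies 19 mm behind it; z points along the fingers, y is the line along which they close (so a half turn about z gives the same grasp; the last joint's range is limited). The gripper opens to 85 mm and grips with 20 to 120 N. Pads are 22 mm wide; open, the fingers measure 114 mm over their backs; the gripper's body (76 mm by 85 mm) begins 54 mm behind the grasp point. The pads swing forward as they close: fully open they stand 13 mm farther back than shut.
Start: joints at [1.207, 0.353, 1.633, -0, 1.155, -0.002], TCP at [221.223, 584.541, 231.281] pointing down, gripper open.
Joint ranges: [-2.63, 2.63], [-0.92, 2.1], [0.06, 2.66], [-1.3, 4.44], [0, 2.69], [-3.02, 3.02]. Speed limits (rad/s): [2.22, 2.22, 2.79, 3.14, 3.14, 3.14].

## Interface

Orientations are given as [roll, pitch, yaw] about the fixed x, y, z axes, in that order (R = Rz(yaw) Ry(pitch) Rx(roll)).
In Python, from rig import sensors, grab_frame, camera_params, order gives the robot as it stands. The module is installed in compiled form; this text tells all that it offers.
- The arm moves only by the tool move_arm, never from a script. Its argument "motion" is a list of rows, each a list of 7 numbers: the turn, a rotation vector about the tool's x, y, z in a scale on which 1.0 is 4 rad, then the shift along the tool's x, y, z in parts of the range, where 1.0 means 1 m, then the finger opening in m, from 0 to 0.0854. A call has 1 to 8 rows; each row is the pose to reach, as a shift and turn from the pose commanded when the call began, along the tool's axes at that moment; what a row does not reach only later rows make up. A row lasts 1/8 s, in which the tool goes at most 62.5 mm and 10.7 degrees, less where a joint would pass 70% of its speed; a pose out of reach is approached as far as the arm can. Shift and turn numbers lie between -1 and 1, and a call with a number outside is refused. A call with a gripper value outside its range is refused whole. The fingers move at their own pace and stop on an object; "grip_force" is the grip in N (left out, the last holds). Time passes only in rows, so rows that repeat a pose let the fingers close. It gives the time, the measured TCP pose, the force, the opening and the grip force at its end, in the units of the state.
- sensors.sense(): the state, without advancing time (a new reading comes with each control period).
- grab_frame(name): name is "scene" or "side" or "wrist"; returns (picture, depth): 420x560x3 uint8, red, green, blue; 420x560 float32, mm along the optical axis (not along the pixel's ray), 0 where there is no reading.
- camera_params(name): a dict with "camera_matrix" (3x3 intrinsics, pixels), "k1" (the pictures are not rectified: a ray, as slopes to the right and down, at radius r is drawn at 1 + k1 r^2 times it, then the intrinsics apply), "world_from_camera" (4x4, takes a point from camera to world coordinates). Camera axes: x right, y down, z forward; pixel columns grow to the right and rows downward; lengths in mm; the calibration is good to about 2 mm. A picture is of the moment at which its call begins: read the wrist's pose just before it. camera_params takes no time and is no camera call; for the wrist camera it gives the pose at the moment of the call.
- order.sign_off(): hands the job in; it is judged then, once.
The state is a dict: "clock": time; "qpos": joint angles; "qvel": joint speeds; "joint_efforts": joint torques, N m; "eef_pos": TCP position; "tcp_rot": TCP orientation; "contact_force": force on the tool from outside, world axes, zero at the start; "wrist_torque": the same for the moment, N m; "opening": opening from 0.0 (shut) to 1.0 (fully open); "grasp_force": force on a finger pad.
Only numpy, scipy, OpenCV 4.12 (cv2) and the standard library are available. Lean on these libraries where they do the work, as an engineer would, in place of code of your own. Each camera call takes 0.05 s, during which the arm holds its last target. There are 200 camera calls.

## Task

Measure how wide the walnut nearest the sizing gauge is, with this gauge (a caliper on a wooden bed): lay it on the gauge's bed, midway across the jaws, and let go of it. Then slide the movable jaw in gently until the nut is held lightly between it and the fixed jaw's anvil, with no gap left on either side, without cocking the jaw askew or squeezing the nut hard, and leave it so for reading. Leave the timer, the spice tin and the cookie cutter where they are.

Things in the scene. Friction and masses are not known exactly. Their poses are not given: they have to be found in the camera images.
- walnut: the walnut nearest the gauge, in front of the robot (plain brown, ridged shell), light (some 12 g); irregular: about 38 mm by 33 mm across and 28 mm high, so that its width between the jaws depends on how it happens to lie and is not known beforehand. Origin at the centre of its underside
- walnut_mid (a point): centre of the walnut, 14 mm above its origin
- gauge: bench sizing gauge (caliper on a bed), fixed to the worktop: pale wooden bed 230 mm long (x), 72 mm wide (y), 14 mm thick (top at z = 14 mm), with two upright steel jaws and a thumb post. Origin at the underside on the centre line, 75 mm to +x of the fixed jaw's face; x runs from the fixed to the sliding jaw, y across, z up. Jaw faces are centred on y = 0
- fixed_jaw: the gauge's fixed steel jaw, 16 mm thick, 60 mm wide, 32 mm high. Origin at the middle of the lower edge of its inner face, on the bed's top; x points to the sliding jaw. It carries the anvil that the part is measured against: a flat round steel face 28 mm across, centred 16 mm above the bed, locked 2 to 18 mm out of the jaw's inner face, differently each time; how far is not given
- sliding_jaw: the gauge's movable steel jaw plate, 16 mm thick, 60 mm wide, top 32 mm above the bed. Origin at the middle of its measuring face at the height of the bed's top; the face looks to -x (to the fixed jaw), the thumb post stands 50 mm to +x of the face. It turns with the tilt joint
- thumb_post (a point): centre of the top of the upright round steel post, 16 mm in diameter, that moves the sliding jaw when pushed or pinched. Top 52 mm above the bed; below 13 mm above the bed is a collar 26 mm across. On the centre line, 50 mm behind the jaw's face, 34 mm behind its back; a low slide (8 mm high, 40 mm wide) ends 22 mm behind its axis
- jaw_gap (a joint): distance from the fixed jaw's inner face (not its anvil) to the sliding jaw's face in m (at most 0.105), grows as the jaw moves to the gauge's +x. The slide needs about 4 N to move and stays where it is left; a few newtons more are enough to hold a part lightly
- jaw_tilt (a joint): how far the sliding jaw is cocked, in rad about the vertical axis of the thumb post (0 = square to the bed). It has play and is sprung back to square with 1.5 N m/rad: pushing the jaw plate off the centre line, or closing on a part that lies off centre, cocks it; pushing at the post does not
- timer: round wind-up kitchen timer, 66 mm across, 50 mm high, with a white dial; a bystander. Origin at the centre of its underside
- spice_tin: small round tin with a metal lid, 46 mm across, 48 mm high; a bystander. Origin at the centre of its underside
- cutter_star: star-shaped tin cookie cutter, 53x56x22 mm; a bystander. Origin at the centre of its underside

How it is judged (in metres and radians):
On the way:
1. the walnut lies on the gauge's bed between the jaws, midway across them, and the fingers have let go of it (z of walnut_mid in the frame of gauge between 0.023 and 0.035 m and y of walnut_mid in the frame of gauge between -0.012 and 0.012 m and x of walnut_mid in the frame of fixed_jaw above 0.013 m and x of walnut_mid in the frame of sliding_jaw below -0.013 m and contact force between the fingers and walnut below 0.1 N and linear speed of walnut below 0.02 m/s), for 0.2 s.
At the end, for the whole second after the job is handed in: the walnut lies on the bed between the jaws (its centre 9 to 21 mm above the bed's top and within 12 mm of the bed's centre line), the sliding jaw and the fixed jaw's anvil both press on it with at least 0.3 N, the sliding jaw is within 0.04 rad of square, all is at rest (z of walnut_mid in the frame of gauge between 0.023 and 0.035 m and y of walnut_mid in the frame of gauge between -0.012 and 0.012 m and x of walnut_mid in the frame of fixed_jaw above 0.013 m and contact force between each of sliding_jaw, fixed_jaw and walnut above 0.3 N and value of joint jaw_tilt between -0.04 and 0.04 rad and linear speed of walnut below 0.01 m/s); the robot touches nothing.
It fails at once if the walnut is squeezed with more than 12 N by a jaw (contact force between any of sliding_jaw, fixed_jaw and walnut above 12 N).
It fails at once if the sliding jaw is cocked by more than 0.07 rad (value of joint jaw_tilt above 0.07 rad or value of joint jaw_tilt below -0.07 rad).
It fails at once if the timer, the spice tin or the cookie cutter is moved more than 20 mm (distance of any of timer, spice_tin, cutter_star from where it was at the start of the episode above 0.02 m).
It also fails if it takes over 58 s, if anything falls off the work surface, if the arm or the gripper's body presses on something with over 40 N, if the wrist force passes 120 N, or if a joint passes its speed limit or range.

## Working session

There is one attempt and no reset: what is moved stays moved. The work goes in short steps, Python scripts to look and compute and a tool call to move; the robot and the scene stay as the last step left them, time stands still between calls to the robot, and variables do not carry over. Pictures are saved under pics/ and viewed, at most 10 in all, crops included, and the job is handed in when it is done.

Besides the shell and the picture viewer there is one more tool, called in YAML: its name, and indented under it one key for each argument. move_arm: Moves the arm, as the interface text tells. Its arguments: {"type":"object","properties":{"motion":{"type":"array","items":{"type":"array","items":{"type":"number"}}},"grip_force":{"type":"number"}},"required":["motion"]}

```bash
mkdir -p pics
cat > h.py <<'E'
import numpy as np, cv2
from rig import sensors, grab_frame, camera_params, order
def undist(P,uv):
    K=np.array(P["camera_matrix"]);k=P["k1"]
    d=np.array([(uv[0]-K[0,2])/K[0,0],(uv[1]-K[1,2])/K[1,1]]);s=d.copy()
    for _ in range(20): s=d/(1+k*(s@s))
    return s
def ray(P,uv):
    T=np.array(P["world_from_camera"]);s=undist(P,uv)
    return T[:3,3],T[:3,:3]@np.array([s[0],s[1],1])
def onplane(P,uv,z):
    o,d=ray(P,uv);return o+d*(z-o[2])/d[2]
def cloud(P,D):
    K=np.array(P["camera_matrix"]);T=np.array(P["world_from_camera"])
    v,u=np.mgrid[:D.shape[0],:D.shape[1]]
    x=(u-K[0,2])/K[0,0];y=(v-K[1,2])/K[1,1];sx,sy=x.copy(),y.copy()
    for _ in range(20):
        f=1+P["k1"]*(sx**2+sy**2);sx,sy=x/f,y/f
    X=np.stack([sx*D,sy*D,D],-1)@T[:3,:3].T+T[:3,3]
    X[D<=0]=np.nan
    return X
def snap(n,f=None):
    P=camera_params(n);I,D=grab_frame(n)
    if f: cv2.imwrite(f"pics/{f}.png",I[:,:,::-1]); np.savez(f"pics/{f}.npz",I=I,D=D)
    return P,I,D
E
python3 - <<'E'
from h import *
print(sensors.sense())
ims=[]
for n in("scene","side","wrist"):
    P,I,D=snap(n,n); ims.append(I); print(n,np.round(P["world_from_camera"],2).tolist(),P["camera_matrix"],P["k1"],(D>0).mean())
E
```

```text
{'clock': 0.0, 'qpos': array([ 1.20657346e+00,  3.53650164e-01,  1.63417131e+00,  5.23873001e-06,
        1.15517963e+00, -2.43128181e-03]), 'qvel': array([-0.00044966, -0.00086306,  0.0021092 , -0.00059022, -0.00176407,
       -0.00193536]), 'joint_efforts': array([ 1.00584715e-03, -6.05252552e+01, -3.42067158e+01,  5.36277855e-05,
        9.16234130e-03, -1.26840430e-05]), 'eef_pos': array([221.06066395, 584.07452185, 230.5445101 ]), 'tcp_rot': array([-3.14018422e+00, -8.21407358e-06,  2.77979895e+00]), 'contact_force': array([-0.03084327,  0.61988838, -0.4285202 ]), 'wrist_torque': array([ 0.00455647,  0.04668576, -0.06484044]), 'grasp_force': 0.0, 'opening': 0.998709522461486}
scene [[0.5, -0.63, 0.6, 2.18], [-0.87, -0.36, 0.34, -132.76], [0.0, -0.69, -0.73, 752.15], [0.0, 0.0, 0.0, 1.0]] [[444.38221388   0.         280.47789541]
 [  0.         444.38221388 212.51911045]
 [  0.           0.           1.        ]] -0.07491487813323254 0.9961862244897959
side [[0.95, -0.14, 0.29, 336.94], [-0.32, -0.43, 0.85, -566.24], [0.0, -0.89, -0.45, 475.69], [0.0, 0.0, 0.0, 1.0]] [[407.93355834   0.         278.86883999]
 [  0.         407.93355834 212.414898  ]
 [  0.           0.           1.        ]] -0.05945341153584911 0.9958715986394557
wrist [[0.35, 0.89, 0.27, 151.37], [0.94, -0.34, -0.1, 609.92], [-0.0, 0.29, -0.96, 373.22], [0.0, 0.0, 0.0, 1.0]] [[292.90485958   0.         282.64185628]
 [  0.         292.90485958 206.888053  ]
 [  0.           0.           1.        ]] -0.0498237635589909 0.9960586734693877
```

View pics/scene.png

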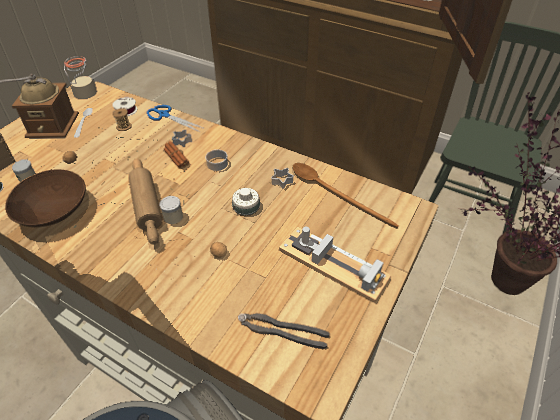

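View pics/side.png

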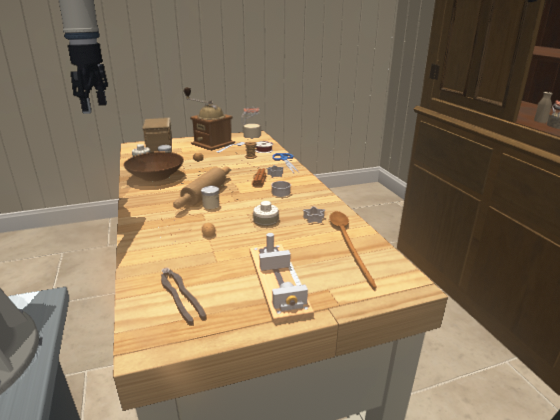

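The scene view shows the walnut at about (218,249), the gauge's post at (305,235), the sliding jaw at (321,247) and the fixed jaw at (372,275). The timer is at (245,201) and the spice tin at (172,210). In the side view the walnut is at (208,229), the post at (270,240) and the fixed jaw with its anvil at (290,297).

Run:
```python
from h import *
from rig import camera_params
for n,wb,gb in(("scene",(200,235,236,265),(270,215,400,305)),("side",(195,215,222,242),(240,225,325,325))):
    P=camera_params(n);d=np.load(f"pics/{n}.npz");X=cloud(P,d["D"]);I=d["I"]
    u0,v0,u1,v1=wb;Q=X[v0:v1,u0:u1].reshape(-1,3);Q=Q[Q[:,2]>6]
    print(n,"walnut n",len(Q),Q.min(0).round(1),Q.max(0).round(1),np.median(Q,0).round(1))
    u0,v0,u1,v1=gb;Q=X[v0:v1,u0:u1].reshape(-1,3)
    for lo,hi in((11,17),(41,50),(55,80)):
        q=Q[(Q[:,2]>lo)&(Q[:,2]<hi)]
        r=cv2.minAreaRect(q[:,:2].astype(np.float32)) if len(q)>3 else None
        print(lo,hi,len(q),q.mean(0).round(1),r, q.min(0).round(1),q.max(0).round(1))
    T=Q[(Q[:,2]>43)&(Q[:,2]<50)]
    if len(T):
        # split jaw tops by PCA axis
        print(np.median(T[:,2]))
    t=X[:,:,2];print("table z",np.nanmedian(X[wb[1]-15:wb[1],wb[0]:wb[2],2]))
```

```text
scene walnut n 205 [430.7 254.3   6. ] [460.8 288.1  30.6] [441.6 267.2  22.3]
11 17 1992 [537.9  39.4  13.9] ((611.41162109375, 41.172950744628906), (229.63211059570312, 213.1947479248047), 84.67537689208984) [495.6 -68.9  11. ] [714.8 164.7  17. ]
41 50 489 [538.1  17.7  45.2] ((541.5994873046875, 38.25644302368164), (170.90135192871094, 61.02157211303711), 85.21033477783203) [504.3 -47.4  41. ] [575.6 123.8  49.8]
55 80 60 [547.5 117.9  63. ] ((548.8278198242188, 118.5457992553711), (15.177271842956543, 14.746752738952637), 62.083885192871094) [541.1 110.7  55. ] [556.4 125.9  68. ]
45.62948100495248
table z -0.21562457410948355
side walnut n 135 [432.6 250.7   6.3] [461.4 278.7  28.2] [446.  258.6  19.6]
11 17 1393 [534.8  23.   13.5] ((541.9431762695312, 44.34619903564453), (231.58827209472656, 71.97514343261719), 84.89558410644531) [496.7 -73.   11. ] [586.8 162.4  17. ]
41 50 516 [538.4   9.1  44.7] ((541.2361450195312, 32.85317611694336), (167.2781219482422, 59.777496337890625), 84.930908203125) [504.3 -52.1  41. ] [574.1 116.8  49.9]
55 80 58 [548.1 112.9  62.2] ((548.3232421875, 114.39317321777344), (15.199180603027344, 15.258569717407227), 54.24161148071289) [541.1 107.4  55.1] [556.6 125.   66.7]
45.20070998988692
table z 0.2596574651642527
```

The manual's scale: turns go in shares of 4 rad. Converting my numbers, 1.3 rad / 4 = 0.325.

move_arm:
  motion:
    - [0, 0, 0.0406, -0.04, -0.027, 0.0075, 0.085]
    - [0, 0, 0.0813, -0.08, -0.054, 0.015, 0.085]
    - [0, 0, 0.1219, -0.12, -0.081, 0.0225, 0.085]
    - [0, 0, 0.1625, -0.16, -0.1075, 0.03, 0.085]
    - [0, 0, 0.2031, -0.2, -0.134, 0.0375, 0.085]
    - [0, 0, 0.2438, -0.24, -0.161, 0.045, 0.085]
    - [0, 0, 0.2844, -0.28, -0.188, 0.0525, 0.085]
    - [0, 0, 0.325, -0.322, -0.215, 0.06, 0.085]

```text
clock: 1.15
eef_pos: [446.9, 268.1, 171.0]
tcp_rot: [-3.142, -0.0, 1.475]
contact_force: [0.3, 0.0, -0.7]
opening: 0.994
grasp_force: 0.0
```

```bash
cat >> h.py <<'E'
def toolmove(target,yaw=None):
    s=sensors.sense();from scipy.spatial.transform import Rotation as R
    Rm=R.from_euler("xyz",s["tcp_rot"]).as_matrix()
    print("at",s["clock"],s["eef_pos"].round(1),s["tcp_rot"].round(4),"shift mm",(Rm.T@(np.array(target)-s["eef_pos"])).round(1))
    if yaw is not None: print("turn",R.from_matrix(Rm.T@R.from_euler("xyz",[np.pi,0,yaw]).as_matrix()).as_rotvec().round(4))
E
python3 - <<'E'
from h import *
P,I,D=snap("wrist","w1");toolmove((446,269,0),1.48);X=cloud(P,D)
m=np.hypot(X[...,0]-446,X[...,1]-269)<45
for h in(5,9,14,18,24):
    q=X[m&(X[...,2]>h)]
    print(h,len(q),q.min(0).round(1),q.max(0).round(1),cv2.minAreaRect(q[:,:2].astype(np.float32)))
q=X[m&(X[...,2]>5)];e,V=np.linalg.eigh(np.cov(q[:,:2].T));print(np.sqrt(e),V[:,1])
E
```

```text
at 1.2 [449.2 264.1 170.1] [3.1408e+00 2.6000e-03 1.4659e+00] shift mm [  5.   -3.9 170.1]
turn [ 0.0008  0.0026 -0.0141]
5 26486 [401.3 252.7  10.1] [490.9 290.4 274.4] ((446.5148010253906, 272.49700927734375), (35.96116638183594, 89.31143188476562), 86.48120880126953)
9 26486 [401.3 252.7  10.1] [490.9 290.4 274.4] ((446.5148010253906, 272.49700927734375), (35.96116638183594, 89.31143188476562), 86.48120880126953)
14 26456 [401.3 252.7  14. ] [490.9 290.4 274.4] ((446.5148010253906, 272.49700927734375), (35.96116638183594, 89.31143188476562), 86.48120880126953)
18 26353 [401.3 252.7  18.1] [490.9 290.2 274.4] ((446.4548034667969, 271.7872009277344), (34.59833526611328, 89.46499633789062), 85.16912841796875)
24 26025 [401.3 252.7  24. ] [490.9 290.2 274.4] ((446.51953125, 272.5574951171875), (33.218955993652344, 89.42700958251953), 85.53401184082031)
[ 6.34239453 25.32133819] [-0.99602855  0.0890344 ]
```

View pics/w1.png

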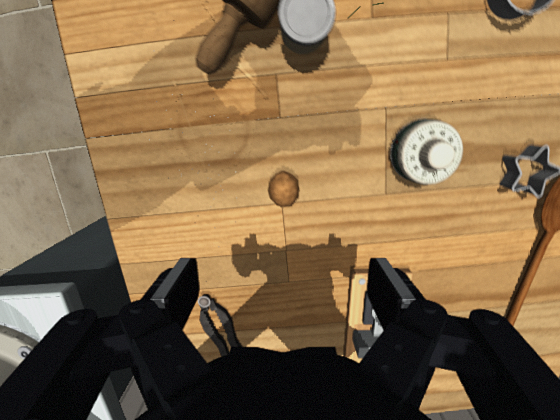

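The walnut sits at pixel (284,189), clear of other objects. The fingers at the bottom of the frame contaminated my height mask, so I'll limit it by height.

Run:
```python
from h import *
P,I,D=snap("wrist","w2");toolmove((446,269,0),1.48);X=cloud(P,D)
print("cam",np.array(P["world_from_camera"])[:3,3].round(1))
v,u=np.mgrid[:420,:560]
m=(abs(u-284)<30)&(abs(v-189)<30)
for h in(4,9,14,20):
    q=X[m&(X[...,2]>h)]
    print(h,len(q),q.min(0).round(1),q.max(0).round(1),cv2.minAreaRect(q[:,:2].astype(np.float32)))
mm=(m&(X[...,2]>4)).astype(np.uint8);c=max(cv2.findContours(mm,0,1)[0],key=cv2.contourArea)
w=np.array([onplane(P,p[0],14)[:2] for p in c],np.float32)
print("px",cv2.boundingRect(c),"ell",cv2.fitEllipse(w),cv2.minAreaRect(w))
r=cv2.resize(I[140:240,234:334],(500,500),interpolation=2);cv2.imwrite("pics/w2c.png",r[:,:,::-1])
```

```text
at 1.25 [447.9 266.  170.5] [-3.1413e+00  1.6000e-03  1.4723e+00] shift mm [  3.   -2.1 170.5]
turn [-0.0003  0.0016 -0.0077]
cam [457.  337.9 312.6]
4 888 [430.3 253.8  11.4] [463.1 290.4  29.2] ((446.8015441894531, 272.07867431640625), (36.348873138427734, 32.54462432861328), 85.04804229736328)
9 888 [430.3 253.8  11.4] [463.1 290.4  29.2] ((446.8015441894531, 272.07867431640625), (36.348873138427734, 32.54462432861328), 85.04804229736328)
14 853 [431.6 253.8  14. ] [463.  289.6  29.2] ((447.35223388671875, 271.7794494628906), (35.600852966308594, 31.309417724609375), 86.53178405761719)
20 672 [433.2 254.7  20. ] [460.8 287.6  29.2] ((446.8555908203125, 271.1361083984375), (32.67994689941406, 27.581857681274414), 84.62915802001953)
px (264, 166, 32, 36) ell ((447.1640319824219, 271.18133544921875), (32.20945739746094, 37.182151794433594), 176.7465362548828) ((447.2993469238281, 271.0640563964844), (34.478309631347656, 34.39131546020508), 38.926876068115234)
```

View pics/w2c.png

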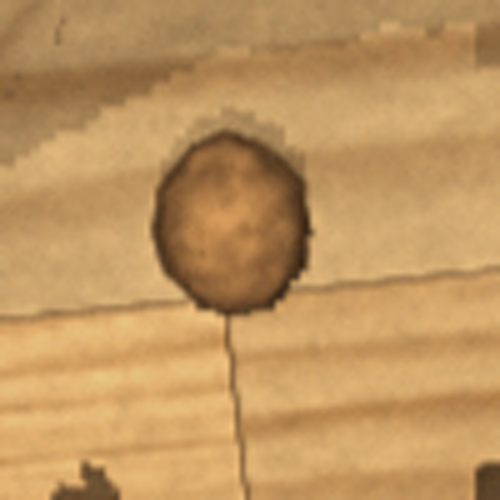

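The walnut's centre is about (447,271), with its major axis (37 mm) nearly along the gauge's x, which is the present gripper alignment. I'm descending and will then close gently.

move_arm:
  motion:
    - [0, 0, 0, 0.0016, 0.0007, 0.035, 0.085]
    - [0, 0, 0, 0.0016, 0.0007, 0.075, 0.085]
    - [0, 0, 0, 0.0016, 0.0007, 0.11, 0.085]
    - [0, 0, 0, 0.0016, 0.0007, 0.14, 0.085]
    - [0, 0, 0, 0.0016, 0.0007, 0.16, 0.085]
    - [0, 0, 0, 0.0016, 0.0007, 0.17, 0.085]
    - [0, 0, 0, 0.0016, 0.0007, 0.17, 0.085]
    - [0, 0, 0, 0.0016, 0.0007, 0.17, 0.085]
  grip_force: 20

```text
clock: 2.25
eef_pos: [447.6, 271.5, 2.0]
tcp_rot: [3.141, -0.001, 1.48]
contact_force: [-0.3, 0.4, -0.5]
opening: 0.998
grasp_force: 0.0
```

move_arm:
  motion:
    - [0, 0, 0, 0, 0, 0, 0.05]
    - [0, 0, 0, 0, 0, 0, 0.04]
    - [0, 0, 0, 0, 0, 0, 0.03]
    - [0, 0, 0, 0, 0, 0, 0.02]
    - [0, 0, 0, 0, 0, 0, 0.02]
    - [0, 0, 0, 0, 0, 0, 0.02]
    - [0, 0, 0, 0, 0, 0, 0.02]
    - [0, 0, 0, 0, 0, 0, 0.02]
  grip_force: 20

```text
clock: 3.25
eef_pos: [447.4, 271.1, 1.8]
tcp_rot: [3.141, -0.0, 1.48]
contact_force: [-1.1, -1.2, 5.0]
opening: 0.364
grasp_force: 19.3
```

move_arm:
  motion:
    - [0, 0, 0, 0, 0, -0.02, 0.02]
    - [0, 0, 0, 0, 0, -0.06, 0.02]
    - [0, 0, 0, 0, 0, -0.11, 0.02]
    - [0, 0, 0, -0.04, 0.0156, -0.14, 0.02]
    - [0, 0, 0, -0.08, 0.031, -0.16, 0.02]
    - [0, 0, 0, -0.12, 0.047, -0.18, 0.02]
    - [0, 0, 0, -0.16, 0.0625, -0.19, 0.02]
    - [0, 0, 0, -0.2, 0.078, -0.19, 0.02]

```text
clock: 4.25
eef_pos: [507.4, 63.4, 192.4]
tcp_rot: [3.139, -0.0, 1.48]
contact_force: [0.1, 0.2, -0.6]
opening: 0.363
grasp_force: 19.9
```

move_arm:
  motion:
    - [0, 0, 0, -0.04, 0.0156, 0, 0.02]
    - [0, 0, 0, -0.08, 0.031, 0, 0.02]
    - [0, 0, 0, -0.121, 0.047, 0, 0.02]
    - [0, 0, 0, -0.121, 0.047, 0, 0.02]
    - [0, 0, 0, -0.121, 0.047, 0, 0.02]
    - [0, 0, 0, -0.121, 0.047, 0, 0.02]

```text
clock: 5.0
eef_pos: [542.0, -59.0, 191.2]
tcp_rot: [-3.141, -0.0, 1.481]
contact_force: [-0.4, 0.3, -0.5]
opening: 0.368
grasp_force: 19.9
```

Run:
```python
from h import *
P,I,D=snap("wrist","w3");s=sensors.sense();print(s["eef_pos"],s["tcp_rot"],s["opening"],s["grasp_force"])
X=cloud(P,D);Q=X.reshape(-1,3);Q=Q[(abs(Q[:,0]-545)<60)&(Q[:,1]>-80)&(Q[:,1]<180)]
for lo,hi in((11.5,16.5),(42,49),(60,72)):
    q=Q[(Q[:,2]>lo)&(Q[:,2]<hi)]
    if len(q)>5: print(lo,hi,len(q),q.mean(0).round(1),cv2.minAreaRect(q[:,:2].astype(np.float32)))
```

```text
[542.12941727 -59.01335566 191.27979823] [-3.14136393e+00 -1.57399363e-04  1.48102117e+00] 0.36040374262169905 19.937286325148307
11.5 16.5 8560 [541.7  30.6  14.1] ((541.3602905273438, 29.215675354003906), (193.80157470703125, 72.87268829345703), 84.98841094970703)
42 49 2525 [540.8  24.9  45.6] ((541.788818359375, 34.01546096801758), (162.0341033935547, 60.08374786376953), 84.68021392822266)
```

View pics/w3.png

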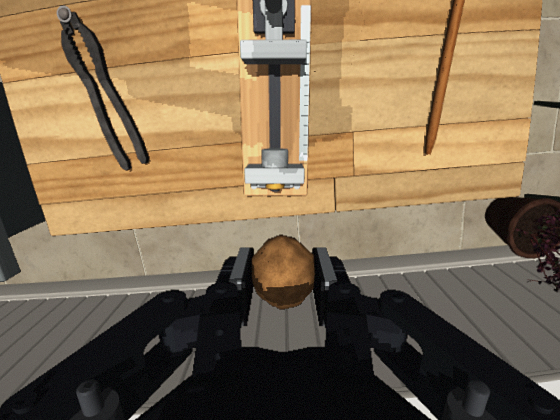

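The nut is held between the pads at (284,270). The fixed jaw is at row ~175, with its anvil protruding to row ~150 at column 275. The sliding jaw is at row ~50.

Run:
```python
from h import *
P=camera_params("wrist");d=np.load("pics/w3.npz");I,D=d["I"],d["D"];X=cloud(P,D)
s=sensors.sense()
th=np.deg2rad(84.85);ex=np.array([np.cos(th),np.sin(th)]);ey=np.array([-ex[1],ex[0]])
G0=np.array([541.9,44.0])
Q=X[:235].reshape(-1,3);Q=Q[np.hypot(*(Q[:,:2]-G0).T)<140]
g=np.c_[(Q[:,:2]-G0)@ex,(Q[:,:2]-G0)@ey,Q[:,2]]
def rep(n,q): print(n,len(q),np.percentile(q,[1,50,99],axis=0).round(1).tolist())
b=g[(g[:,2]>12)&(g[:,2]<16)]; rep("bed",b)
t=g[(g[:,2]>43)&(g[:,2]<49)]
for n,m in(("fixed",t[:,0]<-30),("slide",t[:,0]>-30)):
    q=t[m];rep(n,q)
    # tilt: median x of front edge per y
    ys=np.arange(-24,25,8);f=[np.percentile(q[abs(q[:,1]-y)<4,0],[2,98]).round(1).tolist() for y in ys];print(f)
a=g[(g[:,2]>20)&(g[:,2]<49)&(abs(g[:,1])<16)&(g[:,0]<-30)]
for lo in range(20,48,4):
    q=a[(a[:,2]>lo)&(a[:,2]<lo+4)]
    if len(q):print(lo,len(q),np.percentile(q,[1,50,99],axis=0).round(1).tolist())
# nut in hand
Y=X[225:315,245:325].reshape(-1,3);R=cv2.Rodrigues(np.zeros(3))[0]
from scipy.spatial.transform import Rotation as Ro
T=(Y-s["eef_pos"])@Ro.from_euler("xyz",s["tcp_rot"]).as_matrix()
n=T[(abs(T[:,2]+10)<25)&(abs(T[:,1])<15.5)];rep("nut tool",n)
```

```text
bed 8459 [[-110.2, -36.1, 12.4], [-13.9, -1.5, 14.1], [79.3, 34.6, 15.8]]
fixed 1069 [[-90.7, -29.7, 43.1], [-81.9, -0.8, 45.7], [-60.9, 28.3, 47.4]]
[[-90.7, -75.7], [-90.7, -75.8], [-90.7, -64.6], [-90.6, -60.0], [-90.6, -66.0], [-90.7, -75.7], [-90.5, -75.7]]
slide 1366 [[23.6, -30.2, 43.7], [31.7, -0.8, 45.9], [67.7, 28.6, 47.9]]
[[23.6, 39.2], [23.7, 39.2], [23.7, 68.5], [23.6, 66.2], [23.7, 67.8], [23.8, 39.4], [23.6, 39.5]]
24 62 [[-99.6, -15.2, 24.1], [-97.0, 8.7, 26.2], [-59.7, 15.9, 27.9]]
28 25 [[-101.6, -13.9, 28.0], [-67.5, 4.7, 29.5], [-59.6, 14.8, 32.0]]
32 67 [[-101.8, -13.9, 32.3], [-93.8, -3.5, 34.7], [-60.2, 12.7, 35.9]]
36 180 [[-98.5, -14.0, 36.1], [-74.5, -0.5, 38.4], [-59.6, 13.8, 39.9]]
40 298 [[-94.9, -11.8, 40.0], [-68.0, -0.9, 42.5], [-59.2, 9.2, 44.0]]
44 534 [[-90.8, -15.7, 44.1], [-82.5, -0.8, 45.8], [-61.2, 15.2, 47.4]]
nut tool 3778 [[-14.0, -15.0, -26.9], [6.0, 0.2, -21.8], [18.6, 15.4, -9.1]]
```

move_arm:
  motion:
    - [0, 0, 0, 0.032, -0.0044, 0, 0.02]
    - [0, 0, 0, 0.064, -0.0088, 0.03, 0.02]
    - [0, 0, 0, 0.064, -0.0088, 0.07, 0.02]
    - [0, 0, 0, 0.064, -0.0088, 0.11, 0.02]
    - [0, 0, 0, 0.064, -0.0088, 0.14, 0.02]
    - [0, 0, 0, 0.064, -0.0088, 0.16, 0.02]
    - [0, 0, 0, 0.064, -0.0088, 0.17, 0.02]
    - [0, 0, 0, 0.064, -0.0088, 0.17, 0.02]

```text
clock: 6.05
eef_pos: [539.2, 5.0, 21.1]
tcp_rot: [-3.141, 0.0, 1.48]
contact_force: [0.5, 0.5, -0.2]
opening: 0.363
grasp_force: 19.9
```

move_arm:
  motion:
    - [0, 0, 0, 0, 0, 0.002, 0.02]
    - [0, 0, 0, 0, 0, 0.004, 0.02]
    - [0, 0, 0, 0, 0, 0.005, 0.02]
    - [0, 0, 0, 0, 0, 0.005, 0.02]

```text
clock: 6.55
eef_pos: [539.5, 4.5, 16.4]
tcp_rot: [3.141, -0.0, 1.48]
contact_force: [-0.7, -0.2, -0.5]
opening: 0.363
grasp_force: 19.9
```

move_arm:
  motion:
    - [0, 0, 0, 0, 0, 0.0005, 0.02]
    - [0, 0, 0, 0, 0, 0.001, 0.02]
    - [0, 0, 0, 0, 0, 0.001, 0.02]

```text
clock: 6.92
eef_pos: [539.6, 4.5, 15.8]
tcp_rot: [3.141, 0.0, 1.48]
contact_force: [-1.9, -1.1, 7.6]
opening: 0.362
grasp_force: 20.3
```

Contact with the bed. I'll open slowly, then fully.

move_arm:
  motion:
    - [0, 0, 0, 0, 0, 0, 0.034]
    - [0, 0, 0, 0, 0, 0, 0.038]
    - [0, 0, 0, 0, 0, 0, 0.042]
    - [0, 0, 0, 0, 0, 0, 0.05]
    - [0, 0, 0, 0, 0, 0, 0.06]
    - [0, 0, 0, 0, 0, 0, 0.06]
    - [0, 0, 0, 0, 0, 0, 0.06]
    - [0, 0, 0, 0, 0, 0, 0.06]

```text
clock: 7.92
eef_pos: [539.5, 4.5, 15.3]
tcp_rot: [-3.142, 0.0, 1.48]
contact_force: [0.1, 0.8, 0.8]
opening: 0.702
grasp_force: 0.0
```

move_arm:
  motion:
    - [0, 0, 0, 0, 0, -0.02, 0.06]
    - [0, 0, 0, 0, 0, -0.06, 0.06]
    - [0, 0, 0, 0, 0, -0.1, 0.06]
    - [0, 0, 0, -0.03, 0, -0.13, 0.06]
    - [0, 0, 0, -0.06, 0, -0.15, 0.06]
    - [0, 0, 0, -0.08, 0, -0.175, 0.06]
    - [0, 0, 0, -0.08, 0, -0.175, 0.06]
    - [0, 0, 0, -0.08, 0, -0.175, 0.06]

```text
clock: 8.93
eef_pos: [531.8, -74.8, 189.6]
tcp_rot: [-3.141, -0.0, 1.479]
contact_force: [-0.9, 0.1, -1.0]
opening: 0.701
grasp_force: 0.0
```

```bash
cat >> h.py <<'E'
th=np.deg2rad(84.85);ex=np.array([np.cos(th),np.sin(th)]);ey=np.array([-ex[1],ex[0]])
G0=np.array([541.9,44.0])-0.7*ey
def gauge(X): return np.concatenate([((X[...,:2]-G0)@ex)[...,None],((X[...,:2]-G0)@ey)[...,None],X[...,2:]],-1)
E
python3 - <<'E'
from h import *
P,I,D=snap("wrist","w4");s=sensors.sense();print(s["clock"],s["eef_pos"],s["tcp_rot"])
g=gauge(cloud(P,D)).reshape(-1,3)
n=g[(g[:,0]>-58)&(g[:,0]<15)&(abs(g[:,1])<28)&(g[:,2]>18)&(g[:,2]<60)]
print(len(n),np.percentile(n,[0,1,50,99,100],axis=0).round(1).tolist(),cv2.minAreaRect(n[:,:2].astype(np.float32)))
t=g[(g[:,2]>43)&(g[:,2]<49)&(g[:,0]>15)&(abs(g[:,1])<30)];print(np.percentile(t,[1,50],axis=0).round(1).tolist())
E
```

```text
8.975 [531.60579336 -74.53471151 189.32646074] [-3.14010505e+00 -3.01637763e-04  1.47999603e+00]
1034 [[-58.0, -16.3, 25.5], [-57.0, -16.0, 27.3], [-40.0, -0.2, 38.0], [-22.1, 14.7, 42.9], [-20.8, 15.9, 43.6]] ((-39.441070556640625, -0.3946971893310547), (32.22969055175781, 37.061885833740234), 88.06871795654297)
[[23.5, -29.2, 43.3], [30.7, 0.6, 45.9]]
```

View pics/w4.png

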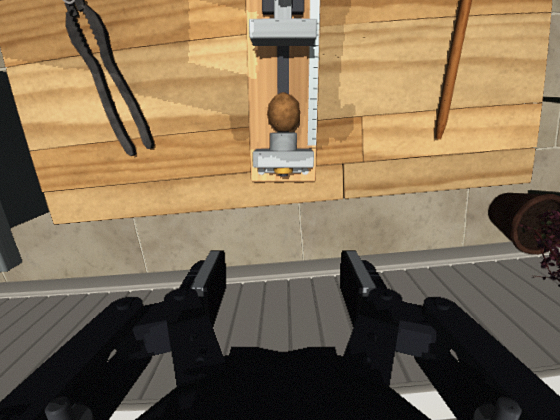

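The nut rests on the bed at the anvil, centred across the bed (y ≈ -0.3 mm) and spanning x from -58 to -21. Next I'll shut the fingers and go behind the post.

move_arm:
  motion:
    - [0, 0, 0, 0.04, 0, 0, 0]
    - [0, 0, 0, 0.09, 0, 0, 0]
    - [0, 0, 0, 0.14, 0, 0, 0]
    - [0, 0, 0, 0.19, 0, 0, 0]
    - [0, 0, 0, 0.231, 0.0003, 0, 0]
    - [0, 0, 0, 0.231, 0.0003, 0.03, 0]
    - [0, 0, 0, 0.231, 0.0003, 0.06, 0]
    - [0, 0, 0, 0.231, 0.0003, 0.09, 0]

```text
clock: 9.98
eef_pos: [552.4, 155.8, 98.2]
tcp_rot: [-3.14, 0.001, 1.481]
contact_force: [0.2, 0.1, 0.2]
opening: 0.001
grasp_force: 0.0
```

Run:
```python
from h import *
P,I,D=snap("scene","s2");P,I,D=snap("scene","s2");toolmove((552.7,155.5,38),1.4809)
g=gauge(cloud(P,D)).reshape(-1,3)
q=g[(g[:,2]>68)&(g[:,2]<125)&(abs(g[:,1])<40)&(g[:,0]>60)&(g[:,0]<180)]
for lo in range(95,125,5):
    a=q[(q[:,2]>lo)&(q[:,2]<lo+5)]
    if len(a): print(lo,len(a),a.min(0).round(1),a.max(0).round(1))
```

```text
at 10.075 [550.3 154.9  96.3] [-3.1347e+00  2.5000e-03  1.4809e+00] shift mm [ 1.   2.8 58.3]
turn [-0.0069  0.0025 -0.    ]
95 4 [102.7   7.   96.8] [106.1  10.3  99.5]
100 17 [101.   -2.5 100.6] [119.5  14.7 104.9]
105 26 [101.  -10.9 105. ] [119.2  15.8 109.9]
110 20 [101.3 -12.1 110.9] [119.7  16.7 114.6]
115 19 [101.6  -3.  115.5] [119.1  16.9 119.9]
120 16 [101.1  -1.3 120.3] [118.9  17.3 124.8]
```

move_arm:
  motion:
    - [0, 0, 0, 0, 0, 0.02, 0]
    - [0, 0, 0, 0, 0, 0.04, 0]
    - [0, 0, 0, 0, 0, 0.06, 0]
    - [0, 0, 0, 0, 0, 0.06, 0]
    - [0, 0, 0, 0, 0, 0.06, 0]

```text
clock: 10.7
eef_pos: [554.0, 155.3, 41.2]
tcp_rot: [3.141, -0.0, 1.48]
contact_force: [0.5, -0.2, 0.2]
opening: 0.002
grasp_force: 0.0
```

Run:
```python
from h import *
toolmove((552.7,155.5,38),1.4809)
```

```text
at 10.7 [554.  155.3  41.2] [ 3.1409e+00 -3.0000e-04  1.4802e+00] shift mm [ 0.1 -1.3  3.2]
turn [ 0.0007 -0.0003 -0.0007]
```

move_arm:
  motion:
    - [0, 0, 0, -0.008, -0.0013, 0, 0]
    - [0, 0, 0, -0.016, -0.0013, 0, 0]
    - [0, 0, 0, -0.02, -0.0013, 0, 0]
    - [0, 0, 0, -0.024, -0.0013, 0, 0]
    - [0, 0, 0, -0.028, -0.0013, 0, 0]
    - [0, 0, 0, -0.032, -0.0013, 0, 0]
    - [0, 0, 0, -0.036, -0.0013, 0, 0]
    - [0, 0, 0, -0.036, -0.0013, 0, 0]

```text
clock: 11.7
eef_pos: [549.0, 118.7, 40.2]
tcp_rot: [3.141, 0.0, 1.48]
contact_force: [1.2, 1.9, 1.1]
opening: 0.002
grasp_force: 0.6
```

```bash
cat > j.py <<'E'
from h import *
P,I,D=snap("scene");s=sensors.sense();p=gauge(s["eef_pos"]);print(s["clock"],"tcp gauge",p.round(1),"F",s["contact_force"].round(1),"yaw",s["tcp_rot"].round(3))
g=gauge(cloud(P,D)).reshape(-1,3)
t=g[(g[:,2]>43)&(g[:,2]<48)&(g[:,0]>-55)&(abs(g[:,1])<29)&(g[:,0]<p[0]-25)]
for y in(-24,-16,16,24):
    q=t[abs(t[:,1]-y)<4,0];print(y,len(q),np.percentile(q,[3,97]).round(1) if len(q) else None)
n=g[(g[:,0]>-58)&(g[:,0]<-15)&(abs(g[:,1])<22)&(g[:,2]>18)&(g[:,2]<42.5)]
E
python3 j.py
```

```text
11.75 tcp gauge [75.1  0.4 40.1] F [0.8 0.1 0.7] yaw [-3.142  0.     1.48 ]
-24 24 [ 8.  22.6]
-16 15 [ 7.7 21.6]
16 23 [ 7.7 21.4]
24 26 [ 7.3 22.4]
```

move_arm:
  motion:
    - [0, 0, 0, -0.004, 0, 0, 0]
    - [0, 0, 0, -0.008, 0, 0, 0]
    - [0, 0, 0, -0.012, 0, 0, 0]
    - [0, 0, 0, -0.016, 0, 0, 0]
    - [0, 0, 0, -0.019, 0, 0, 0]
    - [0, 0, 0, -0.021, 0, 0, 0]
    - [0, 0, 0, -0.022, 0, 0, 0]
    - [0, 0, 0, -0.022, 0, 0, 0]

```text
clock: 12.75
eef_pos: [546.9, 97.1, 40.2]
tcp_rot: [-3.141, 0.0, 1.48]
contact_force: [1.3, 1.6, -1.9]
opening: -0.001
grasp_force: 1.2
```

```bash
python3 j.py
```

```text
12.8 tcp gauge [53.3  0.5 40.2] F [ 0.6  3.1 -1.1] yaw [-3.141  0.     1.48 ]
-24 24 [-14.3   0. ]
-16 26 [-13.7   0.7]
16 23 [-14.3   0.3]
24 27 [-15.    0.7]
```

move_arm:
  motion:
    - [0, 0, 0, -0.0005, 0, 0, 0]
    - [0, 0, 0, -0.001, 0, 0, 0]
    - [0, 0, 0, -0.0015, 0, 0, 0]
    - [0, 0, 0, -0.002, 0, 0, 0]
    - [0, 0, 0, -0.0025, 0, 0, 0]
    - [0, 0, 0, -0.003, 0, 0, 0]

```text
clock: 13.55
eef_pos: [546.6, 94.2, 40.3]
tcp_rot: [-3.142, -0.0, 1.48]
contact_force: [1.5, 3.6, -2.5]
opening: -0.0
grasp_force: 2.0
```

move_arm:
  motion:
    - [0, 0, 0, -0.0004, 0, 0, 0]
    - [0, 0, 0, -0.0008, 0, 0, 0]
    - [0, 0, 0, -0.0012, 0, 0, 0]

```text
clock: 13.92
eef_pos: [546.5, 93.0, 40.3]
tcp_rot: [-3.142, 0.0, 1.48]
contact_force: [1.3, 4.7, -1.9]
opening: -0.001
grasp_force: 2.0
```

move_arm:
  motion:
    - [0, 0, 0, -0.0003, 0, 0, 0]
    - [0, 0, 0, -0.0006, 0, 0, 0]

```text
clock: 14.18
eef_pos: [546.5, 92.4, 40.3]
tcp_rot: [-3.142, -0.0, 1.48]
contact_force: [1.1, 3.9, -3.1]
opening: -0.002
grasp_force: 2.1
```

```bash
python3 j.py
```

```text
14.225 tcp gauge [48.6  0.5 40.3] F [ 1.9  4.4 -2.5] yaw [-3.142  0.     1.48 ]
-24 23 [-19.1  -3.8]
-16 18 [-18.7  -3.8]
16 25 [-18.9  -3.9]
24 25 [-18.8  -4.4]
```

move_arm:
  motion:
    - [0, 0, 0, -0.0003, 0, 0, 0]
    - [0, 0, 0, -0.0006, 0, 0, 0]

```text
clock: 14.48
eef_pos: [546.4, 91.8, 40.3]
tcp_rot: [-3.141, 0.0, 1.48]
contact_force: [2.1, 3.7, -2.5]
opening: 0.002
grasp_force: 2.1
```

move_arm:
  motion:
    - [0, 0, 0, -0.0003, 0, 0, 0]
    - [0, 0, 0, -0.0005, 0, 0, 0]

```text
clock: 14.72
eef_pos: [546.4, 91.4, 40.3]
tcp_rot: [-3.142, -0.0, 1.48]
contact_force: [1.4, 4.9, -1.7]
opening: -0.003
grasp_force: 2.1
```

move_arm:
  motion:
    - [0, 0, 0, -0.0002, 0, 0, 0]
    - [0, 0, 0, -0.0004, 0, 0, 0]

```text
clock: 14.98
eef_pos: [546.4, 91.1, 40.3]
tcp_rot: [3.142, -0.0, 1.48]
contact_force: [1.2, 5.4, -1.9]
opening: 0.007
grasp_force: 2.7
```

move_arm:
  motion:
    - [0, 0, 0, -0.0002, 0, 0, 0]
    - [0, 0, 0, -0.0003, 0, 0, 0]

```text
clock: 15.22
eef_pos: [546.4, 90.9, 40.3]
tcp_rot: [3.142, -0.0, 1.48]
contact_force: [0.9, 6.5, -2.1]
opening: 0.0
grasp_force: 3.2
```

move_arm:
  motion:
    - [0, 0, 0, -0.0002, 0, 0, 0]
    - [0, 0, 0, -0.0003, 0, 0, 0]

```text
clock: 15.48
eef_pos: [546.4, 90.8, 40.3]
tcp_rot: [3.141, -0.001, 1.48]
contact_force: [0.9, 7.4, -3.3]
opening: 0.0
grasp_force: 3.7
```

```bash
python3 j.py
```

```text
15.525 tcp gauge [47.   0.4 40.3] F [ 1.2  8.1 -3.7] yaw [ 3.141e+00 -1.000e-03  1.480e+00]
-24 24 [-20.1  -5.6]
-16 23 [-20.   -5.9]
16 24 [-20.4  -6.8]
24 27 [-20.8  -5.5]
```

move_arm:
  motion:
    - [0, 0, 0, -0.0002, 0, 0, 0]
    - [0, 0, 0, -0.0002, 0, 0, 0]
    - [0, 0, 0, -0.0002, 0, 0, 0]

```text
clock: 15.9
eef_pos: [546.4, 90.7, 40.3]
tcp_rot: [3.141, -0.001, 1.48]
contact_force: [1.0, 7.9, -3.2]
opening: 0.001
grasp_force: 3.9
```

Run:
```python
from h import *
P,I,D=snap("side","sd2");cv2.imwrite("pics/sd2c.png",cv2.resize(I[210:340,215:345],(600,600),interpolation=2)[:,:,::-1]);s=sensors.sense();print(s["contact_force"],gauge(s["eef_pos"]))
```

```text
[ 0.89766204  8.0690158  -2.59054197] [46.90211788  0.41032814 40.32068257]
```

View pics/sd2c.png

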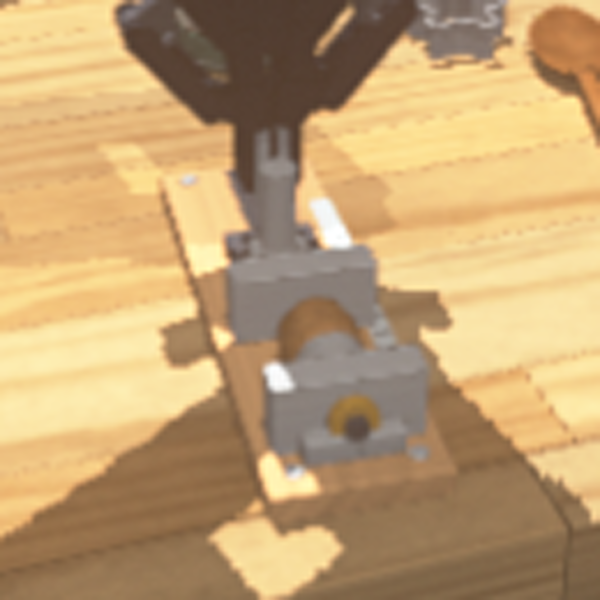

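The nut sits between the jaw plate and the anvil, the jaw looks square, and the force holds steady at about 8 N against 4 N of slide friction. I'm backing straight off.

move_arm:
  motion:
    - [0, 0, 0, 0.0005, 0, 0, 0]
    - [0, 0, 0, 0.001, 0, 0, 0]
    - [0, 0, 0, 0.003, 0, 0, 0]
    - [0, 0, 0, 0.01, 0, 0, 0]
    - [0, 0, 0, 0.025, 0, 0, 0]
    - [0, 0, 0, 0.03, 0, -0.03, 0]
    - [0, 0, 0, 0.03, 0, -0.08, 0]
    - [0, 0, 0, 0.03, 0, -0.13, 0]

```text
clock: 16.95
eef_pos: [548.7, 121.0, 171.5]
tcp_rot: [-3.141, 0.0, 1.481]
contact_force: [0.7, -0.5, 0.2]
opening: -0.001
grasp_force: 0.0
```

move_arm:
  motion:
    - [0, 0, 0, -0.04, 0, -0.02, 0]
    - [0, 0, 0, -0.08, 0, -0.02, 0]
    - [0, 0, 0, -0.12, 0, -0.02, 0]
    - [0, 0, 0, -0.15, 0, -0.02, 0]
    - [0, 0, 0, -0.16, 0, -0.02, 0]
    - [0, 0, 0, -0.16, 0, -0.02, 0]
    - [0, 0, 0, -0.16, 0, -0.02, 0]

```text
clock: 17.82
eef_pos: [534.7, -38.3, 190.2]
tcp_rot: [-3.142, -0.0, 1.48]
contact_force: [0.4, 0.2, 0.7]
opening: -0.003
grasp_force: 0.0
```

Run:
```python
from h import *
P,I,D=snap("wrist","w5");s=sensors.sense();print(s["clock"],s["eef_pos"],s["contact_force"])
g=gauge(cloud(P,D)).reshape(-1,3)
t=g[(g[:,2]>43)&(g[:,2]<48)&(g[:,0]>-30)&(g[:,0]<0)&(abs(g[:,1])<30)]
for y in(-24,-16,0,16,24):
    q=t[abs(t[:,1]-y)<4,0];print(y,np.percentile(q,[2,98]).round(1))
n=g[(g[:,0]>-57)&(g[:,0]<-23)&(abs(g[:,1])<25)&(g[:,2]>20)&(g[:,2]<50)]
print("nut",np.percentile(n,[1,50,99],axis=0).round(1).tolist())
cv2.imwrite("pics/w5c.png",cv2.resize(I[:230,180:400],(660,600),interpolation=2)[:,:,::-1])
```

```text
17.875 [534.65444054 -38.24277245 190.25454499] [ 0.0881906  -1.11324795 -0.72131483]
-24 [-22.7  -7. ]
-16 [-22.7  -7. ]
0 [-22.7  -7.1]
16 [-21.8  -7. ]
24 [-21.7  -7. ]
nut [[-56.1, -15.2, 27.2], [-39.8, -0.3, 38.0], [-24.4, 15.0, 42.9]]
```

View pics/w5c.png

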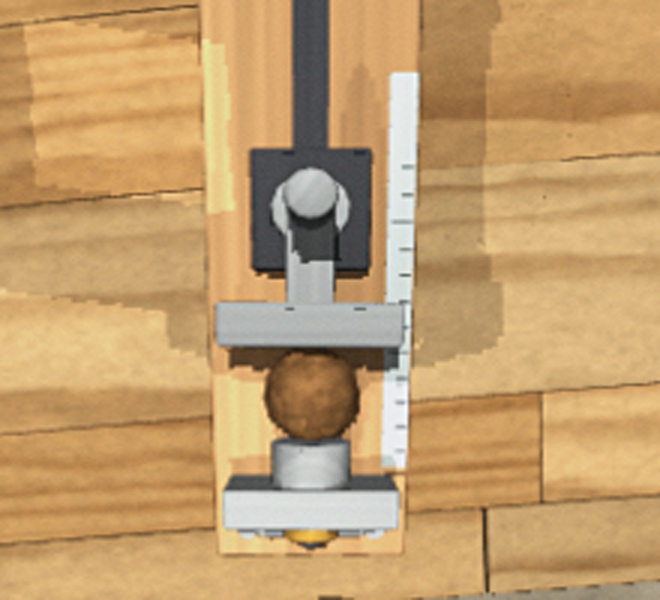

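The nut is held between the square jaw and the anvil. The gap is about 37.5 mm, which matches the nut's measured 37 mm length, and the robot is clear.

```bash
python3 -c "
from rig import order;print(order.sign_off())"
```

```text
the job is handed in; nothing more can be done
None
```

The job is handed in: the walnut lies on the bed held lightly between the square sliding jaw and the anvil, about 37.5 mm wide by the camera, though no pass or fail verdict came back.

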